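# Release the cam lock and park the cocotte tray

### The arm

A 6-joint arm with a two-finger parallel gripper is mounted at the origin on the work surface. World frame = base frame: x ahead of the robot, y to its left, z up, the work surface at z = 0. Lengths are in m, angles in rad, forces in N, time in s.
With the tool pointing down it reaches from about 0.35 to 0.875 m from the base axis. Payload 15.5 kg.
Tool frame: the origin (TCP) lies midway between the tips of the shut fingers; the grasp point (between the pads) lies 19 mm behind it; z points along the fingers, y is the line along which they close (so a half turn about z gives the same grasp; the last joint's range is limited). The gripper opens to 85 mm and grips with 20 to 120 N. Pads are 22 mm wide; open, the fingers measure 114 mm over their backs; the gripper's body (76 mm by 85 mm) begins 54 mm behind the grasp point. The pads swing forward as they close: fully open they stand 13 mm farther back than shut.
Start: joints at [1.065, 0.494, 1.345, -0, 1.302, -0.096], TCP at [0.25, 0.573, 0.231] pointing down, gripper open.
Joint ranges: [-2.91, 2.91], [-0.82, 2.16], [0.22, 2.67], [-1.22, 4.37], [0.12, 2.79], [-3.08, 3.08]. Speed limits (rad/s): [1.89, 1.89, 2.57, 3.01, 3.01, 3.01].

### API

Orientations are given as a rotation vector (axis times angle).
In Python, from bench import manip, effector, planner, optics, order, status gives the robot as it stands. Calls block until the motion is done:
- manip.reach(position, orientation): joint-space move of the TCP to a pose.
- manip.move_linear(position, attitude=None, vel=0.15, force_limit=None): straight line of the TCP; attitude=None keeps the orientation; vel is the mean speed in m/s. With force_limit (N) it stops when the force on the tool has changed by that much, and returns True; else False.
- manip.movej(angles): joint-space move.
- effector.grip(opening, squeeze=None): opening from 0.0 (shut) to 1.0 (fully open); squeeze is the grip in N (None keeps the last); returns when the fingers have stopped.
- manip.hold(seconds).
- planner.solve_ik(position, orientation): joint angles nearest the present ones, or None.
- optics.get_image(name): name is "scene" or "top"; returns (picture, depth): 480x640x3 uint8, red, green, blue; 480x640 float32, m along the optical axis (not along the pixel's ray), 0 where there is no reading.
- optics.camera_params(name): a dict with "fx", "fy", "cx", "cy" (pixels), "D" ([k1, k2, p1, p2, k3] as OpenCV has them; the pictures are not rectified), "xyz" and "orientation" of the camera in the world. Camera axes: x right, y down, z forward; pixel columns grow to the right and rows downward; lengths in m; the calibration is good to about 2 mm. A picture is of the moment at which its call begins. camera_params takes no time and is no camera call.
A pose or a line that the arm cannot do raises manip.PlanningError and nothing moves.
- order.sign_off(): hands the job in; it is judged then, once.
Trained networks look in the newest picture that a camera, given by its name, has taken for a name from the list of things; names that differ only in an ending like _2 or _b are one class to them, and where a whole thing is asked for, a point or a joint stands for the part that bears it (a point fixed in the world has none). Each returns a list of dicts, best first, with "p" (0 to 1); they miss things now and then, are a little off and sometimes report something else, mostly with a low value. They report only what shows in the picture. A call takes as long as a camera call.
- optics.look_for(camera, target): "location" ([row, column] in pixels, amid what is visible of it).
Readings, each from a call of its own:
- status.read_time_s(): time.
- status.read_joint_positions(): joint angles.
- status.read_joint_velocities(): joint speeds.
- status.read_effort(): joint torques, N m.
- status.read_tcp_pos(): TCP position.
- status.read_orientation(): TCP orientation.
- status.read_wrist_force(): force on the tool from outside, world axes, zero at the start.
- status.read_ft_torque(): the same for the moment, N m.
- status.read_width(): opening from 0.0 (shut) to 1.0 (fully open).
- status.read_grasp_force(): force on a finger pad.
Only numpy, scipy, OpenCV 4.12 (cv2) and the standard library are available. Lean on these libraries where they do the work, as an engineer would, in place of code of your own. Each camera call takes 0.05 s, during which the arm holds its last target. There are 200 camera calls.

### The job

The white tray with the orange cocotte is kept from sliding home by a brass eccentric cam. With your fingertips only, push the cam's upright black peg round to the low point, so that the peg points straight away from the tray, and only then push the tray gently forward until it is fully home. Squeeze or lift nothing, keep the cocotte standing on the tray, and leave the other things on the counter alone.

Things in the scene. Friction and masses are not known exactly. Their poses are not given: they have to be found in the camera images.
- dock: Fixed dock on the counter: an oak base 250 x 170 mm, 12 mm thick, with two brass guide rails (tops 34 mm above the counter) for the white tray. Origin on the counter surface; its x axis is the forward direction in which the tray slides, z up. The oak spans x -120 to +130 mm and y -85 to +85 mm.
- tray (a joint): How far the white sliding tray has gone forward along the dock's x axis, in m: 0 to 0.004 at the start, 0.040 when fully home against its end stop. Slides with about 2.5 N of friction, stays where left. A steel nose on its far end meets the cam's rim, which stops the tray within 12 mm unless the cam is at its low point.
- tray_push (a point): Middle of the tray's near upright face, the face to push on: 120 mm wide, from 14 to 60 mm above the counter; the point is 45 mm above the counter, and 110 mm behind the dock's origin (dock x) when tray is 0. Its axes are those of the dock; it moves with the tray. The upright is 12 mm thick and the tray 95 mm long.
- tray_seat (a point): Middle of the tray's floor, 34 mm above the counter, where the cocotte stands; moves with the tray; axes as the dock's. A rim 10 mm high surrounds the floor.
- cam (a joint): Angle of the brass eccentric cam about its upright pivot, rad, positive counter-clockwise seen from above. 0 = high point, peg towards the tray (dock -x): blocked. +3.14 or -3.14 = low point, peg straight away from the tray (dock +x): free. Starts within 0.9 of 0, turns either way to stops at +3.5 and -3.5. About 3 N turns it at the peg; stays where left.
- cam_pivot (a point): The cam's pivot axis, on the dock's centreline 61.5 mm ahead of its origin, at the upper face of the cam disc, 34 mm above the counter. The disc has 38 mm radius, its centre 20 mm from the pivot on the peg's side.
- cam_peg (a point): Middle of the top of the upright black peg by which the cam is pushed round: 14 mm in diameter, from 34 to 100 mm above the counter, its axis 45 mm from the pivot.
- cocotte: Loose orange mini cocotte with lid, 70 mm wide (88 mm over its two lugs), 66 mm tall, about 0.6 kg, standing on the tray with its top 100 mm above the counter. Origin at the centre of its underside.
- ramekin: Bystander: small white ceramic ramekin, 76 mm wide, 45 mm tall; loose, to be left alone. Origin at the centre of its underside.
- spice_tin: Bystander: copper spice tin, 52 mm wide, 62 mm tall; loose, to be left alone. Origin at the centre of its underside.
- mug: Bystander: blue mug, 80 mm wide, 90 mm tall; loose, to be left alone. Origin at the centre of its underside.
- glass_jar: Bystander: glass jar with steel lid, 72 mm wide, 90 mm tall; loose, to be left alone. Origin at the centre of its underside.
- spoon: Bystander: wooden spoon lying flat; loose, to be left alone. Origin under the middle of its length.
- oil_bottle: Bystander: green glass oil bottle, 64 mm wide, 220 mm tall; loose, to be left alone. Origin at the centre of its underside.
- bowl: Bystander: white bowl, 120 mm wide, 50 mm tall; loose, to be left alone. Origin at the centre of its underside.

How it is judged:
On the way, in this order (a step that is already met when the one before it is completed fails the run):
1. the cam is at its low point (within 20 degrees) while the tray is still back (less than 15 mm forward) ((value of joint cam between 2.79 and 3.49 rad or value of joint cam between -3.49 and -2.79 rad) and value of joint tray below 0.015 m), for 0.2 s.
2. the tray is home (at least 37 of its 40 mm forward) with the cam still at its low point ((value of joint cam between 2.79 and 3.49 rad or value of joint cam between -3.49 and -2.79 rad) and value of joint tray above 0.037 m), for 0.2 s.
At the end, for the whole second after the job is handed in: The cam is within 20 degrees of its low point, the tray is at least 37 mm forward (40 mm is fully home), the cocotte stands upright and still on the tray floor within 22 mm of its middle, and every bystander is within 30 mm of where it began (all of step 2 and linear speed of cocotte below 0.02 m/s and horizontal distance between cocotte and tray_seat below 0.022 m and height (world z) of cocotte between 0.03 and 0.04 m and angle between cocotte's own z axis and vertical below 0.15 rad and distance of each of ramekin, spice_tin, mug, glass_jar, spoon, oil_bottle, bowl from where it was at the start of the episode below 0.03 m); the robot touches nothing.
It fails at once if the tray is driven more than 18 mm forward while the cam is more than 30 degrees from its low point (value of joint tray above 0.018 m and value of joint cam between -2.6 and 2.6 rad).
It fails at once if the cam is squeezed or forced (over 35 N from the fingers) (contact force between the fingers and cam above 35 N).
It fails at once if the tray is squeezed or rammed (over 50 N from the fingers) (contact force between the fingers and tray above 50 N).
It fails at once if the cocotte is lifted (12 mm), tipped or squeezed (over 15 N) (height (world z) of cocotte above 0.046 m or angle between cocotte's own z axis and vertical above 0.4 rad or contact force between the fingers and cocotte above 15 N).
It fails at once if a bystander is lifted, knocked off or shifted by more than 30 mm (distance of any of ramekin, spice_tin, mug, glass_jar, spoon, oil_bottle, bowl from where it was at the start of the episode above 0.03 m).
It also fails if it takes over 64 s, if anything falls off the work surface, if the arm or the gripper's body presses on something with over 40 N, if the wrist force passes 120 N, or if a joint passes its speed limit or range.

## Working session

There is one attempt and no reset: what is moved stays moved. The work goes in short steps, each a Python script; the robot and the scene stay as the last script left them, time stands still between calls to the robot, and variables do not carry over. Pictures are saved under pics/ and viewed, at most 10 in all, crops included, and the job is handed in when it is done.

```bash
mkdir -p pics; cat > h.py <<'E'
import numpy as np, cv2
from scipy.spatial.transform import Rotation as R
from bench import manip, effector, planner, optics, order, status
def cam(n):
    p=optics.camera_params(n); K=np.array([[p['fx'],0,p['cx']],[0,p['fy'],p['cy']],[0,0,1]])
    o=np.array(p['orientation']); return K,np.array(p['D'],float),np.array(p['xyz']),R.from_rotvec(o).as_matrix()
def ray(n,rc):
    K,D,t,Q=cam(n); u=cv2.undistortPoints(np.array([[[rc[1],rc[0]]]],float),K,D)[0,0]
    return t,Q@np.array([u[0],u[1],1.])
def atz(n,rc,z):
    t,d=ray(n,rc); return t+d*(z-t[2])/d[2]
def proj(n,P):
    K,D,t,Q=cam(n); rv=cv2.Rodrigues(Q.T)[0]
    return cv2.projectPoints(np.atleast_2d(P).astype(float),rv,-Q.T@t,K,D)[0][:,0]
def cloud(n,depth):
    K,D,t,Q=cam(n); v,u=np.mgrid[0:480,0:640]
    un=cv2.undistortPoints(np.stack([u,v],-1).reshape(-1,1,2).astype(float),K,D)[:,0]
    z=depth.reshape(-1,1); P=np.hstack([un*z,z])@Q.T+t
    P[z[:,0]==0]=np.nan; return P.reshape(480,640,3)
def save(n,f):
    im,d=optics.get_image(n); cv2.imwrite('pics/'+f,im[:,:,::-1]); return im,d
E
python3 - <<'E'
from h import *
for n in ('top','scene'):
    im,d=save(n,n+'0.png'); np.savez(n+'0.npz',im=im,d=d); C=cloud(n,d); print(n,cam(n)[2],cam(n)[3][:,2])
    for k in 'dock tray tray_push tray_seat cam cam_pivot cam_peg cocotte ramekin spice_tin mug glass_jar spoon oil_bottle bowl'.split():
        try:
            for r in optics.look_for(n,k)[:2]:
                a=np.array(r['location']); print(k,round(r['p'],2),a.round(),C[int(a[0]),int(a[1])].round(3))
        except Exception as e: print(k,e)
E
```

```text
top [0.49138417 0.00506516 1.63600461] [ 0.09044222 -0.00611745 -0.99588292]
dock 0.65 [249. 298.] [0.581 0.045 0.033]
tray 0.78 [272. 278.] [0.518 0.098 0.065]
tray 0.5 [274. 291.] [0.514 0.06  0.102]
tray_push 0.72 [268. 279.] [0.532 0.094 0.038]
tray_seat 0.56 [279. 277.] [0.499 0.098 0.069]
cam 0.74 [238. 298.] [0.611 0.042 0.035]
cam 0.33 [246. 151.] [0.588 0.418 0.155]
cam_pivot 0.56 [238. 296.] [0.614 0.05  0.033]
cam_pivot 0.34 [255. 352.] [ 0.561 -0.104  0.059]
cam_peg 0.96 [238. 294.] [0.611 0.053 0.038]
cocotte 0.84 [272. 293.] [0.52  0.057 0.089]
ramekin 0.65 [247. 232.] [0.593 0.231 0.003]
ramekin 0.25 [245. 149.] [0.588 0.424 0.152]
spice_tin 0.68 [257. 350.] [ 0.556 -0.099  0.056]
spice_tin 0.24 [268. 282.] [0.531 0.084 0.078]
mug 0.81 [182. 245.] [0.772 0.19  0.012]
glass_jar 0.8 [205. 358.] [ 0.694 -0.121  0.084]
glass_jar 0.39 [299. 462.] [ 0.437 -0.416 -0.002]
spoon 0.58 [298. 471.] [ 0.442 -0.439  0.01 ]
oil_bottle 0.56 [245. 149.] [0.59  0.423 0.156]
scene [1.33712472 0.23040978 1.0042448 ] [-0.60303397 -0.18197091 -0.77668309]
dock 0.64 [251. 338.] [0.612 0.055 0.036]
tray 0.82 [226. 358.] [0.52  0.088 0.044]
tray_push 0.9 [232. 358.] [0.533 0.091 0.033]
tray_seat 0.72 [226. 357.] [0.525 0.086 0.045]
cam 0.94 [251. 337.] [0.616 0.051 0.035]
cam 0.56 [265. 263.] [ 0.731 -0.11   0.069]
cam_pivot 0.63 [253. 336.] [0.624 0.05  0.036]
cam_peg 0.71 [249. 335.] [0.611 0.047 0.036]
cocotte 0.91 [212. 346.] [0.519 0.05  0.085]
cocotte 0.4 [252. 334.] [0.619 0.046 0.033]
ramekin 0.67 [256. 401.] [0.562 0.218 0.   ]
spice_tin 0.88 [225. 285.] [ 0.584 -0.1    0.06 ]
spice_tin 0.41 [250. 335.] [0.614 0.048 0.036]
mug 0.8 [303. 375.] [0.731 0.18  0.012]
glass_jar 0.69 [262. 261.] [ 0.732 -0.111  0.083]
glass_jar 0.51 [252. 334.] [0.615 0.042 0.032]
spoon 0.86 [183. 196.] [ 0.456 -0.432  0.019]
oil_bottle 0.71 [262. 493.] [0.629 0.424 0.138]
bowl 0.56 [209. 172.] [ 0.572 -0.455  0.013]
```

```bash
python3 - <<'E'
import cv2
a=cv2.imread('pics/top0.png')[170:320,200:400]; cv2.imwrite('pics/topc.png',cv2.resize(a,None,fx=4,fy=4,interpolation=cv2.INTER_CUBIC))
a=cv2.imread('pics/scene0.png')[160:310,240:440]; cv2.imwrite('pics/scenec.png',cv2.resize(a,None,fx=4,fy=4,interpolation=cv2.INTER_CUBIC))
E
```

```text
(no output)
```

View pics/topc.png

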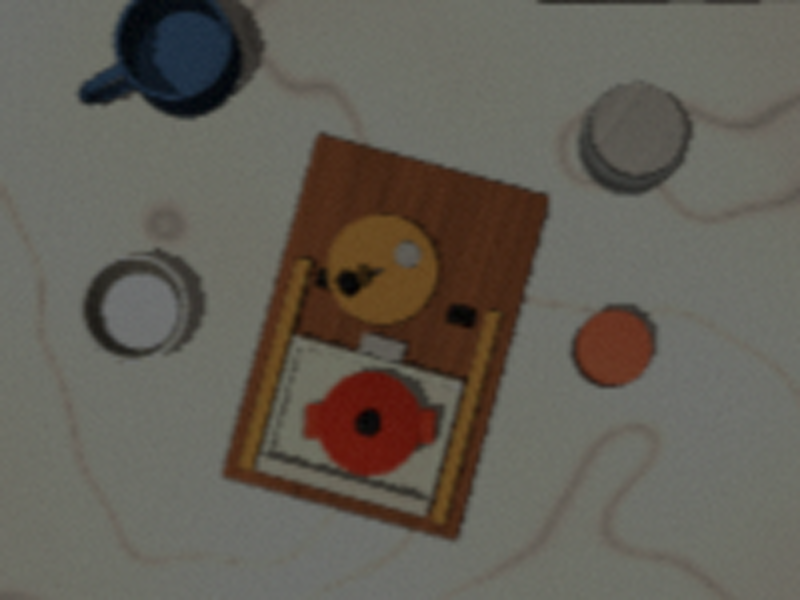

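View pics/scenec.png

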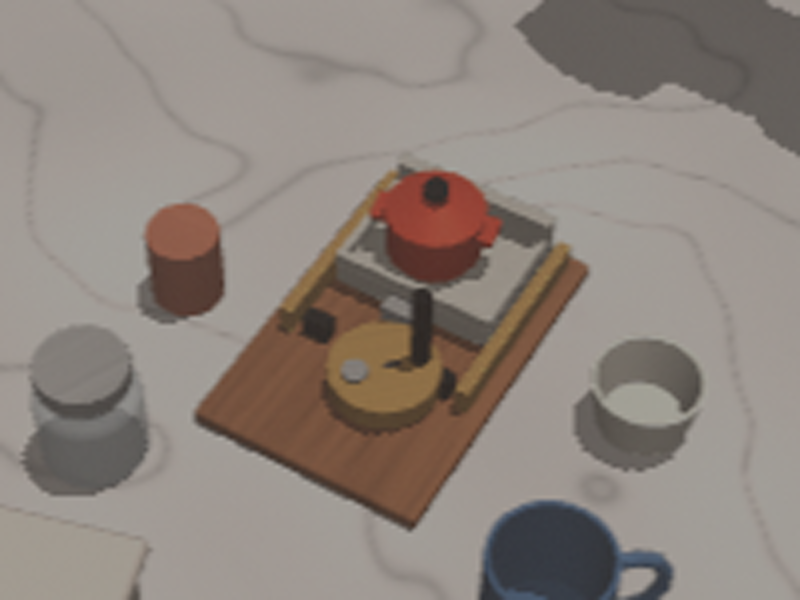

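The top crop shows the dock yawed about -15°, with its corners at crop (320,133), (548,195), (458,538) and (225,475). The pivot bolt is at about (407,255) and the peg top at about (348,282), so the peg is on the dock's +y side. The cam is therefore negative and the short way is clockwise to -π. The scene view agrees, and the cocotte is clear of the peg.

```bash
cat > loc.py <<'E'
from h import *
def dock_pose(tag='0'):
    cs={'top':[(320,133),(548,195),(458,538),(225,475)],'scene':[(411,527),(197,416),None,(588,267)]}
    off={'top':(170,200),'scene':(160,240)}
    L=np.array([[130,85],[130,-85],[-120,-85],[-120,85]])/1000.
    A=[];B=[]
    for n in cs:
        for c,l in zip(cs[n],L):
            if c is None: continue
            A.append(l); B.append(atz(n,((c[1]+.0)/4+off[n][0]-.4,c[0]/4+off[n][1]-.4),.012)[:2])
    A=np.array(A);B=np.array(B); a=A-A.mean(0); b=B-B.mean(0)
    th=np.arctan2((a[:,0]*b[:,1]-a[:,1]*b[:,0]).sum(),(a*b).sum())
    Q=np.array([[np.cos(th),-np.sin(th)],[np.sin(th),np.cos(th)]]); t=B.mean(0)-Q@A.mean(0)
    return th,Q,t,(B-A@Q.T-t)
if __name__=='__main__':
    th,Q,t,res=dock_pose(); print(th,t,'\n',(res*1000).round(1))
    f=lambda n,x,y,z:((atz(n,(y/4+(170 if n=='top' else 160)-.4,x/4+(200 if n=='top' else 240)-.4),z)[:2]-t)@Q*1000).round(1)
    print('pivot',f('top',407,255,.036),f('scene',353,370,.036))
    print('peg top',f('top',348,282,.1),f('scene',423,293,.1))
    print('cocotte knob',f('top',368,423,.1),f('scene',435,190,.1))
E
python3 loc.py
```

```text
-0.27291584322947193 [0.56749436 0.04869801] 
 [[-3.7 -2.3]
 [-3.2  2.2]
 [-0.1  0.4]
 [-0.9 -2.5]
 [ 3.3 -1.5]
 [ 1.7  4.5]
 [ 3.  -0.9]]
pivot [58.3 -0.4] [60.7 -1.3]
peg top [26.2 30. ] [27.1 31. ]
cocotte knob [-59.9  -7. ] [-54.4  -5.9]
```

```bash
cat > g.py <<'E'
from loc import *
th,Q,t,_=dock_pose(); PIV=np.array([.0597,-.0008])
ORI=t+Q@(PIV-[.0615,0])   # corrected dock origin
def W(d,z): return np.r_[ORI+Q@np.asarray(d,float),z]
def att(d,flip):  # tool x along dock direction d (or opposite), z down
    x=np.r_[Q@d,0]*(-1 if flip else 1); z=np.array([0,0,-1.]); return R.from_matrix(np.c_[x,np.cross(z,x),z]).as_rotvec()
def arc(c,s,z,flip):
    r=-np.array([np.cos(c),np.sin(c)]); tg=np.array([r[1],-r[0]])  # clockwise tangent
    return W(np.array([.0615,0])+.045*r-s*tg,z),att(tg,flip)
E
python3 - <<'E'
from g import *
for fl in (0,1):
    for c in (-.76,-2,-3.14):
        q=planner.solve_ik(*arc(c,.018,.058,fl)); print(fl,c,None if q is None else np.round(q,2))
    q=planner.solve_ik(W([-.15,0],.042),att(np.array([1.,0]),fl)); print(fl,None if q is None else np.round(q,2))
E
```

```text
0 -0.76 [ 0.    0.66  1.6  -0.    0.88  1.04]
0 -2 [ 0.03  0.71  1.46 -0.    0.97  2.3 ]
0 -3.14 [-0.03  0.75  1.37  0.    1.02 -2.9 ]
0 [0.07 0.56 2.01 0.   0.58 1.91]
1 -0.76 [ 0.    0.66  1.6  -0.    0.88 -2.11]
1 -2 [ 0.03  0.71  1.46 -0.    0.97 -0.84]
1 -3.14 [-0.03  0.75  1.37  0.    1.02  0.24]
1 [ 0.07  0.56  2.01 -0.    0.58 -1.23]
```

```bash
python3 - <<'E'
from g import *
effector.grip(0.0)
p,a=arc(-.76,.030,.2,1)
manip.reach([.38,.30,.23],a)
manip.reach(p,a)
p[2]=.062; print('down',manip.move_linear(p,vel=.12,force_limit=10), status.read_tcp_pos())
p,a=arc(-.76,.019,.062,1)
print('touch',manip.move_linear(p,a,vel=.04,force_limit=10))
for c in np.linspace(-.9,-1.6,6):
    p,a=arc(c,.018,.062,1); h=manip.move_linear(p,a,vel=.04,force_limit=15)
    print(round(c,2),h,np.round(status.read_wrist_force(),1))
    if h: break
print(status.read_time_s()); save('top','t1.png'); im,_=save('scene','s1.png')
a=cv2.imread('pics/s1.png')[160:310,240:440]; cv2.imwrite('pics/s1c.png',cv2.resize(a,None,fx=4,fy=4))
E
```

```text
down False [0.57637128 0.05514418 0.06262868]
touch False
-0.9 False [ 0.7 -0.4 -0.3]
-1.04 False [ 0.   0.  -0.1]
-1.18 False [ 0.  -0.3 -0.1]
-1.32 False [0.1 0.1 1. ]
-1.46 False [ 1.   0.3 -0.5]
-1.6 False [ 0.5  0.1 -0.3]
8.5833
```

View pics/s1c.png

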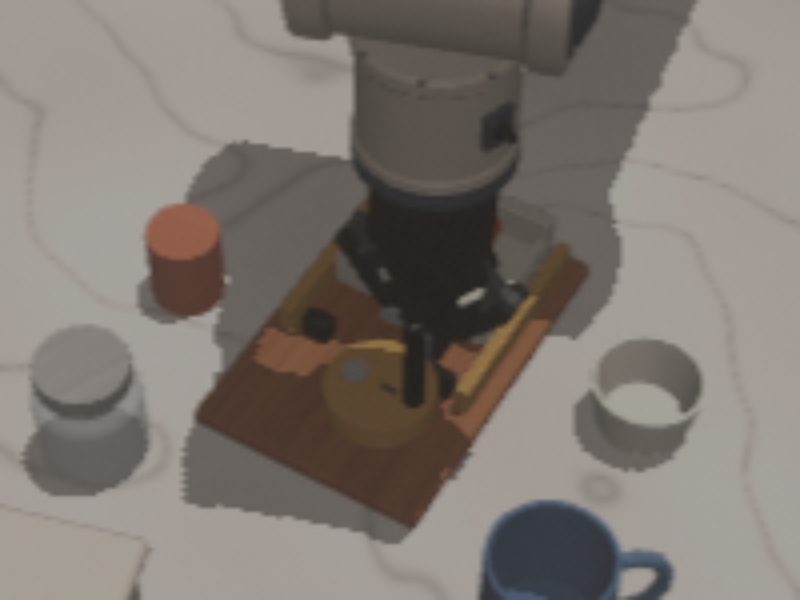

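The cam turns: the peg has moved from (423,293) to about (414,335), just ahead of the fingers. Nothing else has moved, so I'll carry on round.

```bash
python3 - <<'E'
from g import *
for c in np.linspace(-1.75,-3.0,9):
    p,a=arc(c,.018,.062,1); h=manip.move_linear(p,a,vel=.04,force_limit=15)
    print(round(c,2),h,np.round(status.read_wrist_force(),1))
    if h: break
print(status.read_time_s(), status.read_tcp_pos()-p); im,_=save('scene','s2.png'); print(optics.look_for('scene','cam_peg')[:2])
a=cv2.imread('pics/s2.png')[160:310,240:440]; cv2.imwrite('pics/s2c.png',cv2.resize(a,None,fx=4,fy=4))
E
```

```text
-1.75 False [-0.3  0.3  0.1]
-1.91 False [-0.  -0.6 -0.2]
-2.06 False [-0.2  0.  -0.3]
-2.22 False [-0.2  0.5 -0.1]
-2.38 False [-0.3  1.  -0. ]
-2.53 False [-0.9 -0.6  0.6]
-2.69 False [1.1 0.5 0.4]
-2.84 False [-0.1 -0.4  0.2]
-3.0 False [-1.2  1.3  0.2]
11.75 [-7.37909458e-05  1.03624906e-04  3.36728611e-05]
[{'location': [265.9, 324.9], 'p': 0.92}]
```

View pics/s2c.png

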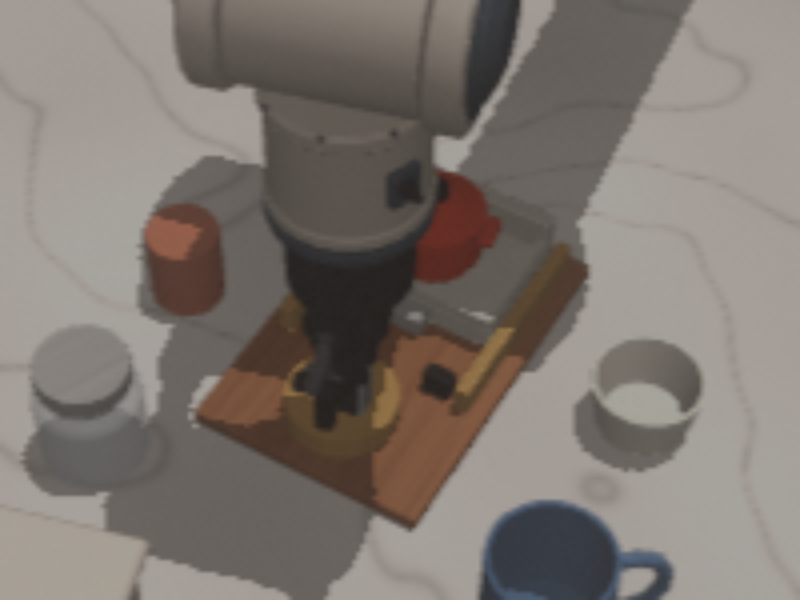

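The peg looks close to the low point, with its base near (322,425), but the fingers hide it partly. I'll back off and measure.

```bash
python3 - <<'E'
from g import *
p,a=arc(-3.0,.035,.062,1); manip.move_linear(p,a,vel=.08)
p[2]=.16; manip.move_linear(p,a,vel=.2)
q=W([-.165,0],.16); at=att(np.array([1.,0]),1); manip.move_linear(q,at,vel=.2)
im,d=save('scene','s3.png'); print(status.read_time_s(),optics.look_for('scene','cam_peg')[:2])
for c in (-2.7,-2.9,-3.14,-3.3):
    r=-np.array([np.cos(c),np.sin(c)])*.045+[.0615,0]
    uv=proj('scene',[W(r,.1),W(r,.067),W(r,.034)]); print(c,((uv+.4-[240,160])*4).round().tolist())
a=cv2.imread('pics/s3.png')[160:310,240:440]; cv2.imwrite('pics/s3c.png',cv2.resize(a,None,fx=4,fy=4,interpolation=2))
E
```

```text
14.4833 [{'location': [258.7, 324.9], 'p': 0.78}, {'location': [263.9, 262.1], 'p': 0.57}]
-2.7 [[347.0, 364.0], [347.0, 396.0], [348.0, 426.0]]
-2.9 [[333.0, 362.0], [333.0, 394.0], [334.0, 424.0]]
-3.14 [[317.0, 356.0], [318.0, 388.0], [319.0, 419.0]]
-3.3 [[307.0, 351.0], [309.0, 383.0], [310.0, 414.0]]
```

View pics/s3c.png

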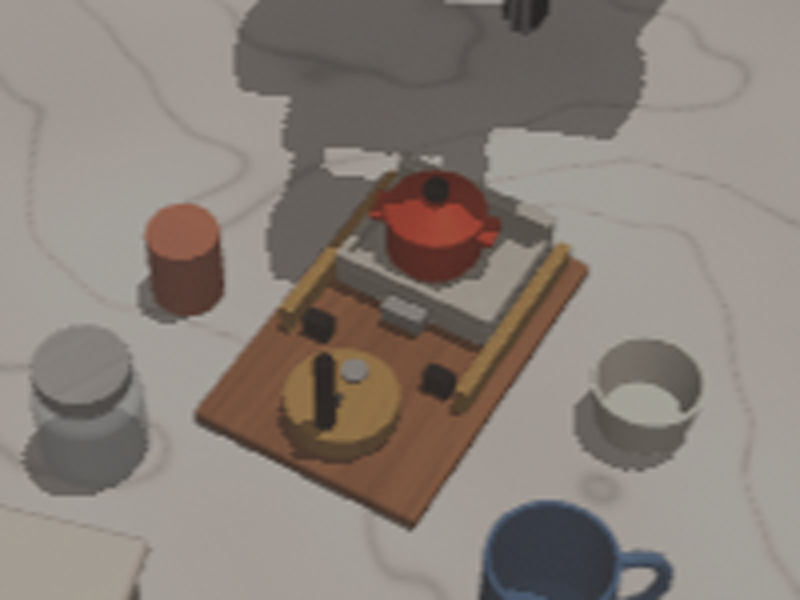

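The peg top is at (322,358), which puts the cam at about -3.06 rad. That is at the low point, and the tray and cocotte haven't moved. Next I'll push the tray.

```bash
python3 - <<'E'
from g import *
manip.move_linear(W([-.165,0],.042),vel=.12,force_limit=10)
h=manip.move_linear(W([-.068,0],.042),vel=.025,force_limit=12)
x=Q.T@(np.array(status.read_tcp_pos())[:2]-ORI); print(h,x,np.round(status.read_wrist_force(),1))
manip.hold(.3)
manip.move_linear(W([-.165,0],.042),vel=.08); manip.move_linear(W([-.165,0],.2),vel=.15)
im,d=save('scene','s4.png'); print(status.read_time_s())
a=cv2.imread('pics/s4.png')[160:310,240:440]; cv2.imwrite('pics/s4c.png',cv2.resize(a,None,fx=4,fy=4,interpolation=2))
E
```

```text
True [-0.08058757 -0.00024642] [-0.  -0.6 -0.9]
21.35
```

View pics/s4c.png

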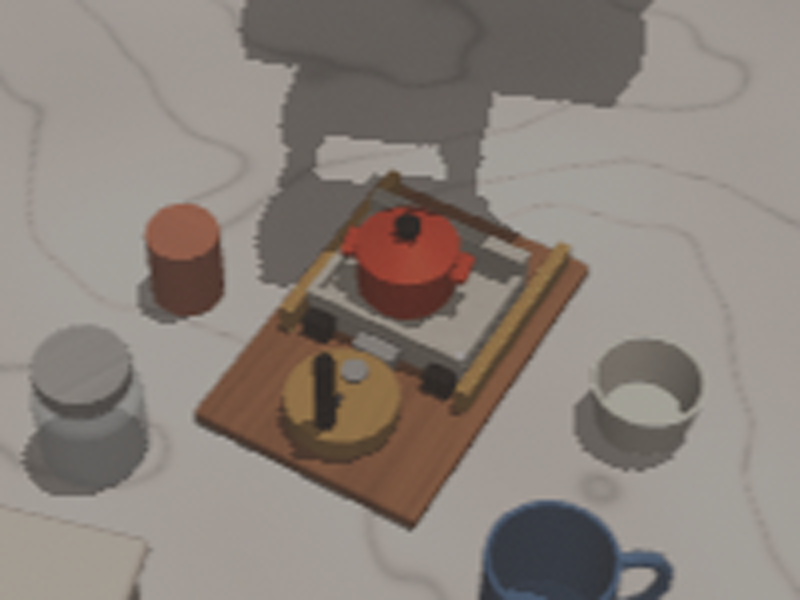

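The tray now rests against both black end stops, at (320,323) and (438,378). The push stopped at dock x -80.6 mm, where fully home should put it at about -81. The cocotte is standing and the peg is unchanged at (322,358), so I'm handing the job in.

```bash
python3 -c "
from bench import order
print(order.sign_off())"
```

```text
the job is handed in; nothing more can be done
None
```

I turned the cam to its low point (about -3.06 rad by camera), pushed the tray home against its stops, and handed the job in with the cocotte standing and nothing else seen to move; no verdict was returned.

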